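# Coating check on a duct's sloping face

### The job

Take the coating-thickness probe from its holder and gently touch its tip to the bare metal in the middle of each paper frame on the duct's sloping face: first the ring, then the square, then the triangle. Hold the probe square to the sheet and keep it there for about half a second each time, lifting it clear between spots. Then stand it back in its holder, fully down, let go, and leave the other things on the bench where they are.

Things in the scene. Friction and masses are not known exactly. Their poses are not given: they have to be found in the camera images.
- probe_grip (a point): Grip point on the loose 100 to 200 g hand probe, which starts upright, tip down, in its holder. Its grey handle is 24 x 24 mm square, from 51 to 125 mm above the tip; this point is on the axis, 95 mm above the tip. Local z runs from tip to handle end; x and y are square to the handle's flats.
- probe_tip (a point): Middle of the probe's flat 10 mm steel tip; local z runs along the axis, tip to handle. It is a spring plunger that gives way up to 10 mm into the 16 mm nose: 1.5 N to start, 4 N at 5 mm, 6.5 N at the stop. A round black collar, 38 mm across, sits 45 to 51 mm above the tip (plunger out).
- probe: The same probe, 125 mm long; origin at the tip with the plunger out, z along its axis towards the handle.
- holder_mouth (a point): Middle of the mouth of the probe's holder, fixed: an upright black square tube, 46 mm outside, 28 mm inside, rim 55 mm above the table, on a 90 x 90 x 6 mm foot. The probe's collar rests on the rim, its tip then 45 mm below this point.
- duct: Bare metal duct section, fixed, 300 mm along local y, ends open with thin lips 10 mm proud. Origin under it on the table; local -x looks roughly to the robot's right (world -y). That side is upright for 50 mm (at x = -100 mm), then slopes up and away 32 degrees from level for 180 mm to 145 mm height (x = 53 mm), then a level top 75 mm deep with a 4 mm seam.
- spot_ring (a point): Round paper ring, 30 mm inside, 44 mm outside, white paper 7 mm wide, flat on the duct's sloping face. The point is its middle, on the bare metal; local z is the sheet's outward normal (32 degrees from vertical), local y level along the duct. The three frames stand in a level row half-way up the slope, in any order, at least 60 mm apart.
- spot_square (a point): Square paper frame, 30 mm inside, 44 mm outside, white paper 7 mm wide, flat on the duct's sloping face. The point is its middle, on the bare metal; local z is the sheet's outward normal (32 degrees from vertical), local y level along the duct. The three frames stand in a level row half-way up the slope, in any order, at least 60 mm apart.
- spot_triangle (a point): Triangular paper frame, 26 mm across its inscribed circle, white paper 7 mm wide, flat on the duct's sloping face. The point is its middle, on the bare metal; local z is the sheet's outward normal (32 degrees from vertical), local y level along the duct. The three frames stand in a level row half-way up the slope, in any order, at least 60 mm apart.
- screwdriver: 200 mm screwdriver lying on the table; not part of the job.
- offcut: timber offcut 50 x 200 x 25 mm lying on the table; not part of the job.
- tape: roll of grey tape lying flat, 100 mm across, 50 mm high, hole 76 mm; not part of the job.
- tub: open white tub, 100 mm across at the rim, 70 mm high; not part of the job.
- mallet: hammer, 300 mm long, lying on the table, at most 45 mm high; not part of the job.
- angle: piece of steel angle, 140 mm long, legs 30 mm, lying with one leg up; not part of the job.

How it is judged:
By the outcome, as a careful person would: the job done as asked, in the order asked, and still so for the second after the job is handed in, with the robot touching nothing.
It also fails if it takes over 66 s, if anything falls off the work surface, if the arm or the gripper's body presses on something with over 40 N, if the wrist force passes 120 N, or if a joint passes its speed limit or range.

### The arm

A 6-joint arm with a two-finger parallel gripper is mounted at the origin on the work surface. World frame = base frame: x ahead of the robot, y to its left, z up, the work surface at z = 0. Lengths are in mm, angles in rad, forces in N, time in s.
With the tool pointing down it reaches from about 275 to 1000 mm from the base axis. Payload 8.4 kg.
Tool frame: the origin (TCP) lies at the very end of the fingers, on their centre line; the grasp point (between the pads) lies 19 mm behind it; z points along the fingers, x is the direction in which the jaws open and shut, and the axes are right-handed (so a half turn about z gives the same grasp; the last joint's range is limited). The gripper opens to 85 mm and grips with 20 to 120 N. Pads are 22 mm wide; open, the fingers measure 114 mm over their backs; the gripper's body (76 mm by 85 mm) begins 54 mm behind the grasp point. The pads swing forward as they close: fully open they stand 13 mm farther back than shut.
Start: joints at [1.153, 0.353, 1.633, -0, 1.155, -0.002], TCP at [252.45, 571.749, 231.281] pointing down, gripper open.
Joint ranges: [-2.63, 2.63], [-0.92, 2.1], [0.06, 2.66], [-1.3, 4.44], [0, 2.69], [-3.02, 3.02]. Speed limits (rad/s): [2.22, 2.22, 2.79, 3.14, 3.14, 3.14].

### API

Orientations are given as [roll, pitch, yaw] about the fixed x, y, z axes, in that order (R = Rz(yaw) Ry(pitch) Rx(roll)).
In Python, from rig import r gives the robot as it stands. The module is installed in compiled form; this text tells all that it offers.
- The arm moves only by the tool apply_moves, never from a script. Its argument "targets" is a list that holds one entry, the list of rows, each a list of 7 numbers: the gripper's target within -1 to 1 (fully open at 1, half-way at 0, shut at -1), then the shift along the tool's x, y, z in cm, then the turn, a rotation vector about the tool's x, y, z in degrees. A call has 1 to 8 rows; each row is the pose to reach, as a shift and turn from the pose measured when the call began, along the tool's axes at that moment; what a row does not reach only later rows make up. A row lasts 1/10 s, in which the tool goes at most 50 mm and 8.59 degrees, less where a joint would pass 70% of its speed; a pose out of reach is approached as far as the arm can. A call with a gripper value outside its range is refused whole. The fingers move at their own pace and stop on an object; "newtons" is the grip in N (left out, the last holds). Time passes only in rows, so rows that repeat a pose let the fingers close. It gives the time, the measured TCP pose, the force and the opening at its end, in the units of the state.
- r.sense(): the state, without advancing time (a new reading comes with each control period).
- r.grab_frame(name): name is "side" or "top" or "wrist"; returns a dict with "pixels" (400x640x3 uint8, red, green, blue), "fov_y" (degrees; the focal length in pixels is half the picture's height over the tangent of half this angle, whatever the lens; pixels are square), "cx", "cy" (the principal point, pixels), "R" (3x3) and "t" (3): a world point X has camera coordinates R X + t; the wrist camera has in their place "mount" (4x4, takes a point from camera to tool coordinates, whose origin is the TCP and whose axes are the tool frame's). Camera axes: x right, y down, z forward; pixel columns grow to the right and rows downward; lengths in mm; the calibration is good to about 2 mm. A picture is of the moment at which its call begins: read the wrist's pose just before it. There is no depth.
- r.sign_off(): hands the job in, once; it reports no verdict.
The state is a dict: "clock": time; "qpos": joint angles; "qvel": joint speeds; "joint_efforts": joint torques, N m; "eef_pos": TCP position; "tcp_rot": TCP orientation; "contact_force": force on the tool from outside, world axes, zero at the start; "wrist_torque": the same for the moment, N m; "opening": opening from 0.0 (shut) to 1.0 (fully open).
Only numpy, scipy, OpenCV 4.12 (cv2) and the standard library are available. Lean on these libraries where they do the work, as an engineer would, in place of code of your own. Each camera call takes 0.05 s, during which the arm holds its last target. There are 200 camera calls.

## Working session

There is one attempt and no reset: what is moved stays moved. The work goes in short steps, Python scripts to look and compute and a tool call to move; the robot and the scene stay as the last step left them, time stands still between calls to the robot, and variables do not carry over. Pictures are saved under pics/ and viewed, about 8 in all and at most 12, crops included, and the job is handed in when it is done.

Besides the shell and the picture viewer there is one more tool, called after ">>>" as a command line: name --argument value ..., lists and objects as JSON in quotes. apply_moves: Moves the arm, as the interface text tells. Its arguments: {"type":"object","properties":{"targets":{"type":"array"},"newtons":{"type":"number"}},"required":["targets"]}

```bash
mkdir -p pics; cat > h.py <<'E'
import numpy as np, cv2, pickle
from rig import r
from scipy.spatial.transform import Rotation as Ro
def grab(n,f):
    s=r.sense(); g=r.grab_frame(n); g['s']={k:s[k] for k in('eef_pos','tcp_rot')}
    pickle.dump(g,open(f'pics/{f}.pkl','wb')); cv2.imwrite(f'pics/{f}.png',g['pixels'][:,:,::-1]); return g
def load(f): return pickle.load(open(f'pics/{f}.pkl','rb'))
def T(s):
    M=np.eye(4); M[:3,:3]=Ro.from_euler('xyz',s['tcp_rot']).as_matrix(); M[:3,3]=s['eef_pos']; return M
def cam(g):  # world->cam R,t
    if 'mount' in g:
        M=np.linalg.inv(T(g['s'])@np.array(g['mount'])); return M[:3,:3],M[:3,3]
    return np.array(g['R']),np.array(g['t']).ravel()
def f_(g): return 200/np.tan(np.radians(g['fov_y'])/2)
def ray(g,u,v):
    R,t=cam(g); d=R.T@np.array([(u-g['cx'])/f_(g),(v-g['cy'])/f_(g),1]); return -R.T@t,d/np.linalg.norm(d)
def onz(g,u,v,z):
    o,d=ray(g,u,v); return o+d*(z-o[2])/d[2]
def tri(L):
    A=np.zeros((3,3));b=np.zeros(3)
    for g,u,v in L:
        o,d=ray(g,u,v);P=np.eye(3)-np.outer(d,d);A+=P;b+=P@o
    X=np.linalg.solve(A,b); return X,[np.linalg.norm((np.eye(3)-np.outer(ray(*l)[1],ray(*l)[1]))@(X-ray(*l)[0])) for l in L]
def proj(g,X):
    R,t=cam(g);c=R@np.array(X)+t; return np.array([g['cx'],g['cy']])+f_(g)*c[:2]/c[2]
E
python3 - <<'E'
from h import *
for n in('top','side','wrist'):
    g=grab(n,n+'0'); print(n,g['pixels'].shape,g['fov_y'],g['cx'],g['cy'],{k:g.get(k) for k in g if k not in('pixels',)} if 0 else '', -cam(g)[0].T@cam(g)[1])
print(r.sense())
E
```

```text
top (400, 640, 3) 53.24055677723185 316.79309629172036 194.86748333938982  [ 474.40435151   26.07599915 1243.51554648]
side (400, 640, 3) 49.81103130869225 322.76853161608557 196.53130031772113  [ -43.06172187 -574.98299181 1010.39509962]
wrist (400, 640, 3) 65.94912230736387 316.88730318953935 196.15273231498978  [188.91150377 598.94332884 373.76870972]
{'clock': 0.15, 'qpos': array([ 1.15261427e+00,  3.53508090e-01,  1.63396758e+00, -1.05551050e-05,
        1.15517263e+00, -2.41453908e-03]), 'qvel': array([-1.45212485e-03, -2.61603599e-03, -2.01733933e-03,  3.88149417e-05,
       -1.91350819e-03,  1.66088758e-04]), 'joint_efforts': array([ 5.40719357e-04, -6.05631924e+01, -3.42340422e+01, -1.40952491e-05,
        6.07207461e-03,  9.75414105e-05]), 'eef_pos': array([252.2983121 , 571.42139505, 230.72041224]), 'tcp_rot': array([3.14158555e+00, 1.05566528e-03, 1.15503307e+00]), 'contact_force': array([ 0.06380448,  1.05742438, -0.86040654]), 'wrist_torque': array([ 0.04901856, -0.01465589,  0.01651408]), 'opening': 1.001175616504238}
```

View pics/top0.png

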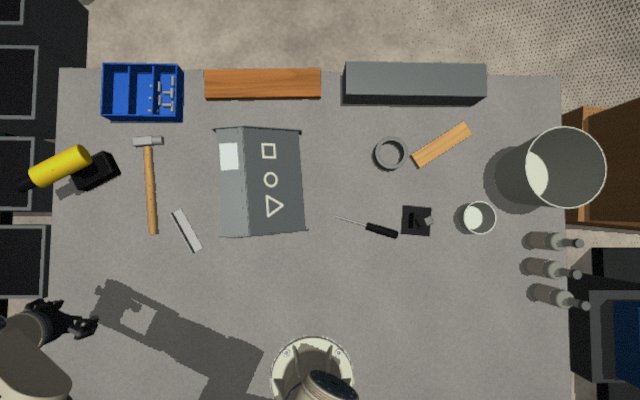

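View pics/side0.png

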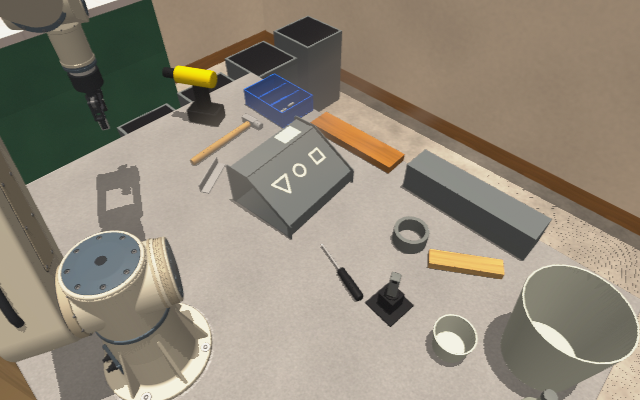

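```bash
python3 - <<'E'
from h import *
a=load('top0');b=load('side0')
def whites(g,box):
    x0,y0,x1,y1=box; im=g['pixels'][y0:y1,x0:x1].astype(int)
    m=((im.min(2)>170)).astype(np.uint8)
    cs,h=cv2.findContours(m,cv2.RETR_CCOMP,cv2.CHAIN_APPROX_NONE); out=[]
    for c,hh in zip(cs,h[0]):
        A=cv2.contourArea(c)
        if A>40:
            M=cv2.moments(c); out.append((hh[3]>=0,A,round(M['m10']/M['m00']+x0,2),round(M['m01']/M['m00']+y0,2)))
    return out
for o in whites(a,(225,135,310,240)):print('top',o)
for o in whites(b,(255,130,350,210)):print('side',o)
c1=cv2.resize(a['pixels'][190:250,325:445],None,fx=6.5,fy=5 and 6.5,interpolation=cv2.INTER_CUBIC)[:300]
c2=cv2.resize(b['pixels'][255:335,340:440],None,fx=4,fy=4,interpolation=cv2.INTER_CUBIC)
c1=cv2.resize(a['pixels'][195:245,390:450],None,fx=6.4,fy=6.4,interpolation=cv2.INTER_CUBIC)
W=np.zeros((330,800,3),np.uint8);W[:320,:384]=c1;W[:320,400:800]=c2
cv2.imwrite('pics/c1.png',W[:,:,::-1])
E
```

```text
top (np.False_, 173.0, 272.02, 205.25)
top (np.True_, 139.0, 272.03, 205.34)
top (np.False_, 125.5, 270.27, 179.18)
top (np.True_, 106.5, 270.42, 179.08)
top (np.False_, 153.0, 268.23, 150.43)
top (np.True_, 138.5, 268.35, 150.32)
top (np.False_, 313.5, 231.01, 156.34)
side (np.False_, 184.0, 282.17, 183.44)
side (np.True_, 104.5, 282.24, 183.52)
side (np.False_, 124.5, 299.05, 169.74)
side (np.True_, 79.0, 299.06, 169.72)
side (np.False_, 146.0, 316.61, 155.51)
side (np.True_, 86.0, 316.55, 155.34)
side (np.False_, 187.5, 286.55, 135.06)
```

View pics/c1.png

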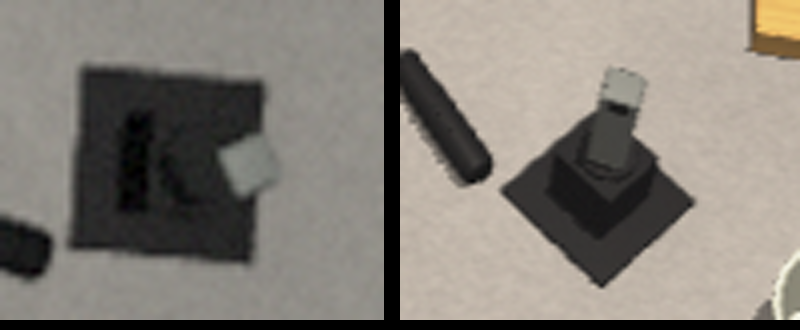

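```bash
python3 - <<'E'
from h import *
a=load('top0');b=load('side0')
P=[]
for n,p,q in(('ring',(270.4,179.1),(299.05,169.75)),('sq',(268.3,150.4),(316.6,155.4)),('tri',(272.03,205.3),(282.2,183.5)),('handletop',(429,220.8),(395.5,276.8))):
    X,e=tri([(a,*p),(b,*q)]);print(n,X.round(1),np.round(e,1));P.append(X)
d=P[1]-P[2];print('row dir',d,np.degrees(np.arctan2(d[1],d[0])))
F=[(80/6.4,65/6.4),(264/6.4,80/6.4),(252/6.4,262/6.4),(70/6.4,247/6.4)]
F=np.array([onz(a,390+x,195+y,6) for x,y in F]);print(F.round(1),F.mean(0))
# top-face mask of handle
m=(a['pixels'][210:232,420:437].astype(int))
print(m.mean(2).astype(int))
g=load('wrist0');print(np.array(g['mount']).round(3))
for k in(1,2):pass
# duct corners top view: foot edges guess
print([onz(a,u,v,z).round(0) for u,v,z in((219,236,145),(245,235,145),(307,229,50),(300,131,50))])
E
```

```text
ring [592.7 124.6 107.7] [0.3 0.3]
sq [675.3 131.5 108.2] [0.6 0.6]
tri [518.1 119.  106.9] [0.5 0.5]
handletop [ 476.8 -321.9  135. ] [0.9 0.9]
row dir [157.19244894  12.44338593   1.2616947 ] 4.526107159331443
[[ 524.8 -278.8    6. ]
 [ 518.  -369.3    6. ]
 [ 429.4 -362.3    6. ]
 [ 436.3 -273.1    6. ]] [ 477.10546286 -320.87733568    6.        ]
[[ 36  40  40  37  36  35  40  36  40  35  36  88 131 138 142 136 145]
 [ 39  42  42  38  33  38  41  37  38  35  35 110 133 138 138 139 141]
 [ 40  37  41  32  45  41  41  39  36  38  38 121 138 138 135 139 137]
 [ 43  40  38  37  35  39  34  41  38  38  43 122 138 140 135 135 139]
 [ 34  34  38  32  37  39  32  40  34  41  52 122 137 137 140 142 142]
 [ 38  40  36  40  40  39  40  33  36  46  64 120 137 135 138 139 140]
 [ 39  38  36  32  34  33  34  35  82  98 110 120 132 135 135 138 139]
 [ 38  39  39  39  31  43  76 101 118 121 124 119 132 137 137 138 141]
 [ 41  38  37  40  82 110 124 126 131 128 124 122 121 135 140 143 142]
 [ 38  38  39  34  94 128 134 134 131 128 128 123 113 129 139 139 141]
 [ 35  35  40  34  74 123 135 135 131
[... 445 characters left out ...]
7 141 138 140]
 [ 35  32  39  37  35  36  38  30  34  51 119 138 137 139 140 140 143]
 [ 34  30  31  36  34  37  40  39  32  55 118 142 140 141 141 138 140]
 [ 33  36  33  35  39  39  39  36  40  54 124 140 141 140 140 140 140]
 [ 36  36  35  37  38  38  36  34  37  52 123 140 138 138 138 139 141]
 [ 35  39  37  40  35  39  35  37  34  69 126 142 138 139 135 137 137]]
[[ 1.00000e+00 -0.00000e+00  1.00000e-03 -5.29000e-01]
 [ 0.00000e+00  9.62000e-01  2.72000e-01 -6.91170e+01]
 [-1.00000e-03 -2.72000e-01  9.62000e-01 -1.43143e+02]
 [ 0.00000e+00  0.00000e+00  0.00000e+00  1.00000e+00]]
[array([432., 259., 145.]), array([435., 189., 145.]), array([450.,  19.,  50.]), array([745.,  42.,  50.])]
```

>>> apply_moves --targets '[[[1, -72.5, 56.6, -1, 0, 0, 45], [1, -72.5, 56.6, -1, 0, 0, 45], [1, -72.5, 56.6, -1, 0, 0, 45], [1, -72.5, 56.6, -1, 0, 0, 45], [1, -72.5, 56.6, -1, 0, 0, 45], [1, -72.5, 56.6, -1, 0, 0, 45], [1, -72.5, 56.6, -1, 0, 0, 45], [1, -72.5, 56.6, -1, 0, 0, 45]]]'

```text
clock: 0.95
eef_pos: [350.1, 182.0, 235.8]
tcp_rot: [3.141, 0.0, 0.37]
contact_force: [1.4, -0.0, 0.9]
opening: 0.994
```

>>> apply_moves --targets '[[[1, -6.4, 51.5, 0, 0, 0, 0], [1, -6.4, 51.5, 0, 0, 0, 0], [1, -6.4, 51.5, 0, 0, 0, 0], [1, -6.4, 51.5, 0, 0, 0, 0], [1, -6.4, 51.5, 0, 0, 0, 0], [1, -6.4, 51.5, 0, 0, 0, 0], [1, -6.4, 51.5, 0, 0, 0, 0], [1, -6.4, 51.5, 0, 0, 0, 0]]]'

```text
clock: 1.75
eef_pos: [447.3, -206.4, 236.1]
tcp_rot: [3.141, 0.0, 0.37]
contact_force: [1.1, 0.5, -0.3]
opening: 1.005
```

>>> apply_moves --targets '[[[1, -1, 10, 0, 0, 0, 0], [1, -1, 11, 0, 0, 0, 0], [1, -1, 11, 0, 0, 0, 0], [1, -1, 11, 0, 0, 0, 0]]]'

```text
clock: 2.15
eef_pos: [477.7, -314.0, 235.5]
tcp_rot: [3.141, 0.001, 0.367]
contact_force: [-0.1, 0.2, 0.2]
opening: 1.0
```

```bash
python3 - <<'E'
from h import *
g=grab('wrist','w1');print(g['s'])
cv2.imwrite('pics/w1b.png',cv2.convertScaleAbs(g['pixels'][:,:,::-1],alpha=1.6))
E
```

```text
{'eef_pos': array([ 477.66030161, -313.97320109,  235.51520787]), 'tcp_rot': array([3.14145676e+00, 5.45371244e-04, 3.67290838e-01])}
```

View pics/w1b.png

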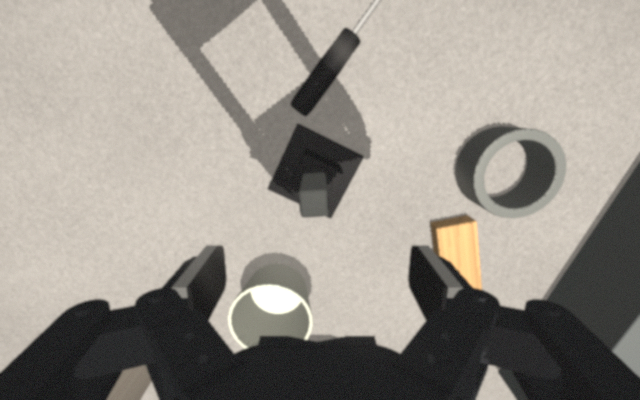

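```bash
python3 - <<'E'
from h import *
g=load('w1')
im=g['pixels'][165:225,290:340].astype(int)
W=cv2.resize(g['pixels'][115:225,260:370],None,fx=5,fy=5,interpolation=cv2.INTER_CUBIC)
cv2.imwrite('pics/c2.png',cv2.convertScaleAbs(W[:,:,::-1],alpha=2))
print(im.mean(2).astype(int)[20:56:2,4:44:1])
E
```

```text
[[ 21  22  21  19  21  24  30  38  43  41  44  42  43  41  41  44  43  44
   43  42  44  40  45  44  42  42  42  42  43  43  42  42  41  39  42  41
   40  39  40  40]
 [ 23  21  21  25  24  25  35  39  42  42  44  42  42  44  43  46  45  44
   44  43  42  44  43  44  44  43  43  42  44  45  42  41  41  41  40  40
   39  39  38  41]
 [ 22  21  22  14  26  34  38  43  44  43  47  44  45  44  47  47  46  46
   47  49  48  49  45  49  49  51  51  50  49  48  49  48  44  42  40  38
   37  38  42  40]
 [ 30  26  30  27  31  40  48  53  52  55  55  57  56  56  56  58  57  57
   56  57  57  59  62  58  60  59  61  61  60  62  58  57  52  43  42  40
   40  39  38  38]
 [ 36  34  37  37  45  48  54  57  60  62  60  62  61  63  62  62  62  61
   64  63  64  63  64  63  62  64  63  64  63  64  62  60  54  45  39  39
   38  40  40  43]
 [ 37  38  37  40  40  49  55  60  61  64  63  63  66  64  63  63  64  65
   64  65  64  65  65  65  65  64  66  64  63  64  62  59  53  47  41  41
   38  40  38  40]
 [ 38  38  37  40  39  47  54  59  62  62  63  64  63  64  63  64  63  63
   63  64  64  65  65  6
[... 1206 characters left out ...]
  54  48  42
   36  38  40  51]
 [126 123 121 120 118 110  90  69  58  60  61  62  62  60  62  61  61  62
   61  61  61  62  62  61  60  61  63  62  61  63  60  61  61  56  47  41
   39  40  51  74]
 [124 123 122 120 123 118 107  85  69  63  61  64  61  63  63  63  64  64
   63  64  64  66  67  66  68  69  69  71  73  77  77  74  66  57  48  43
   39  53  76  99]
 [123 123 121 121 124 124 121 115 105 100  97  95  94  96  95  98  97 101
  101 102 103 105 106 107 107 109 111 113 114 116 115 112 103  93  81  72
   72  84 103 115]
 [125 124 121 125 123 125 126 127 125 125 125 124 120 122 118 120 122 124
  123 123 122 122 123 122 122 122 120 123 123 123 125 124 124 121 118 115
  114 116 120 121]]
```

View pics/c2.png

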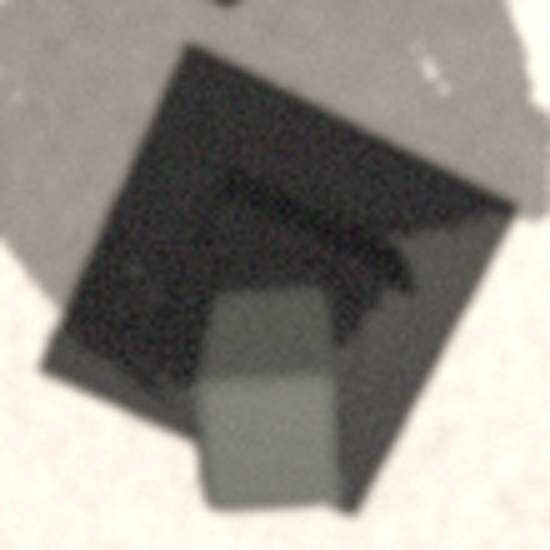

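```bash
python3 - <<'E'
from h import *
g=load('w1');a=load('top0');b=load('side0')
C=np.array([(200,382),(333,374),(342,505),(212,510)])/5+[260,115]-.4
print(tri([(g,*C.mean(0)),(a,429-.4,220.8-.4),(b,395.5-.4,276.8-.4)]))
X=np.array([onz(g,*c,135) for c in C]);print(X.round(1),X.mean(0))
for i in range(4):
    d=X[(i+1)%4]-X[i];print(np.linalg.norm(d).round(1),np.degrees(np.arctan2(d[1],d[0])).round(1))
F=np.array([(190,43),(517,207),(355,515),(42,370)])/5+[260,115]-.4
Y=np.array([onz(g,*c,6) for c in F]);print(Y.round(1),Y.mean(0))
for i in range(4):
    d=Y[(i+1)%4]-Y[i];print(np.linalg.norm(d).round(1),np.degrees(np.arctan2(d[1],d[0])).round(1))
s=r.sense();print(s['eef_pos'],s['contact_force'])
E
```

```text
(array([ 477.49229984, -320.67958635,  134.67584018]), [np.float64(0.26865290146378723), np.float64(0.4352090892738206), np.float64(0.5802591893472977)])
[[ 462.5 -315.1  135. ]
 [ 482.3 -306.   135. ]
 [ 492.  -326.5  135. ]
 [ 472.1 -335.2  135. ]] [ 477.24152397 -320.71981158  135.        ]
21.8 24.6
22.7 -64.7
21.8 -156.6
22.2 115.4
[[ 437.1 -272.9    6. ]
 [ 524.4 -280.8    6. ]
 [ 517.  -368.4    6. ]
 [ 429.9 -360.8    6. ]] [ 477.11272515 -320.75410145    6.        ]
87.6 -5.2
87.9 -94.8
87.4 175.0
88.2 85.3
[ 477.17482537 -312.32314866  235.50775506] [ 0.27071473  0.23683552 -0.33732206]
```

>>> apply_moves --targets '[[[1, -0.3, 0.8, 3, 0, 0, -3.5], [1, -0.3, 0.8, 6, 0, 0, -3.5], [1, -0.3, 0.8, 9, 0, 0, -3.5], [1, -0.3, 0.8, 12, 0, 0, -3.5], [1, -0.3, 0.8, 14, 0, 0, -3.5], [1, -0.3, 0.8, 15, 0, 0, -3.5], [1, -0.3, 0.8, 15, 0, 0, -3.5], [1, -0.3, 0.8, 15, 0, 0, -3.5]]]' --newtons 50

```text
clock: 3.0
eef_pos: [477.6, -320.4, 86.5]
tcp_rot: [-3.141, 0.0, 0.43]
contact_force: [-0.2, -1.1, 0.8]
opening: 0.996
```

>>> apply_moves --targets '[[[-0.2, 0, 0, 0, 0, 0, 0], [-0.3, 0, 0, 0, 0, 0, 0], [-0.5, 0, 0, 0, 0, 0, 0], [-0.7, 0, 0, 0, 0, 0, 0], [-0.8, 0, 0, 0, 0, 0, 0], [-0.8, 0, 0, 0, 0, 0, 0], [-0.8, 0, 0, 0, 0, 0, 0], [-0.8, 0, 0, 0, 0, 0, 0]]]'

```text
clock: 3.8
eef_pos: [477.7, -320.5, 86.8]
tcp_rot: [3.141, 0.0, 0.43]
contact_force: [-0.8, 0.6, 4.6]
opening: 0.273
```

```bash
python3 - <<'E'
from h import *
s=r.sense();print(s['eef_pos'],s['tcp_rot'],s['contact_force'],s['opening'])
g=grab('wrist','w2')
cv2.imwrite('pics/w2b.png',cv2.convertScaleAbs(g['pixels'][:,:,::-1],alpha=2))
E
```

```text
[ 477.73367396 -320.48634321   86.8238194 ] [3.14145355e+00 2.63128329e-05 4.30021954e-01] [-0.80626578  0.63294662  4.64470691] 0.27323679561098546
```

View pics/w2b.png

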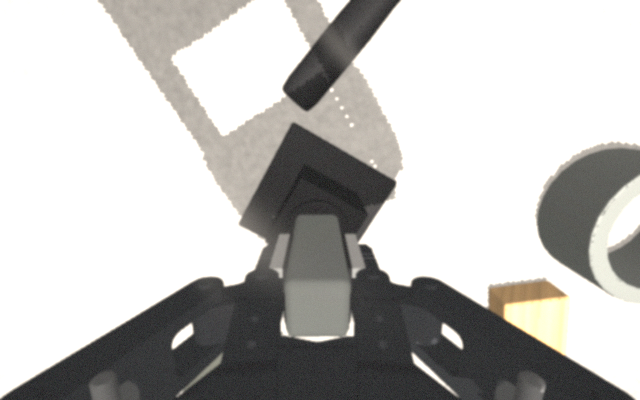

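>>> apply_moves --targets '[[[-0.8, 0, 0, -1, 0, 0, 0], [-0.8, 0, 0, -4, 0, 0, 0], [-0.8, 0, 0, -8, 0, 0, 0], [-0.8, 0, 0, -12, 0, 0, 0], [-0.8, 0, 0, -16, 0, 0, 0], [-0.8, 0, 0, -20, 0, 0, 0], [-0.8, 3, -3, -21, 0, 0, 0], [-0.8, 6, -6, -21, 0, 0, 0]]]'

```text
clock: 4.65
eef_pos: [508.1, -241.3, 299.9]
tcp_rot: [3.138, -0.003, 0.427]
contact_force: [0.2, 0.4, -1.4]
opening: 0.273
```

>>> apply_moves --targets '[[[-0.8, 3, -3, 0, 0, 0, 0], [-0.8, 6, -7, 0, 0, 0, 0], [-0.8, 9, -11, 0, 0, 0, 0], [-0.8, 12, -14, 0, 0, 0, 0], [-0.8, 15, -18, 0, 0, 0, 0], [-0.8, 18, -22, 0, 0, 0, 0], [-0.8, 20, -25, 0, 0, 0, 0], [-0.8, 20, -25, 0, 0, 0, 0]]]'

```text
clock: 5.45
eef_pos: [586.7, 73.3, 299.7]
tcp_rot: [3.139, -0.003, 0.431]
contact_force: [-0.5, -0.6, -1.7]
opening: 0.281
```

```bash
python3 - <<'E'
from h import *
s=r.sense();print(s['eef_pos'],s['tcp_rot'],s['contact_force'],s['opening'])
g=grab('wrist','w3');print(g['s'])
s=r.sense();print(s['eef_pos'])
E
```

```text
[586.71476765  73.29659616 299.65645788] [ 3.13913698 -0.00342407  0.43119767] [-0.47126811 -0.61228227 -1.74407781] 0.2805948950973484
{'eef_pos': array([586.71476765,  73.29659616, 299.65645788]), 'tcp_rot': array([ 3.13913698, -0.00342407,  0.43119767])}
[586.3681163   71.10296656 299.58641225]
```

View pics/w3.png

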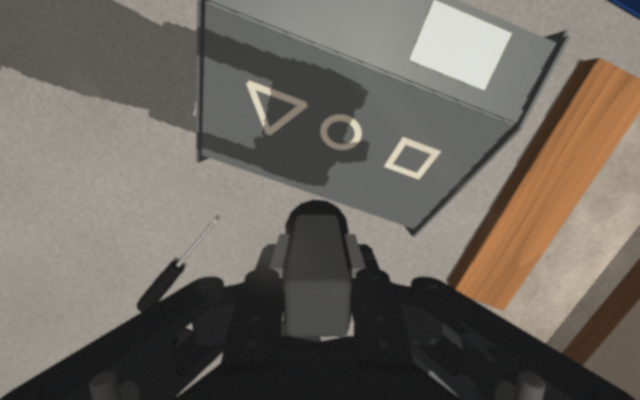

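```bash
cat >> h.py <<'E'
def frames(g,box,th=1.12):
    x0,y0,x1,y1=box; im=cv2.GaussianBlur(g['pixels'],(0,0),.7)[y0:y1,x0:x1].astype(float)
    m=((im[:,:,0]/(im[:,:,2]+1)>th)).astype(np.uint8)
    cs,h=cv2.findContours(m,cv2.RETR_CCOMP,cv2.CHAIN_APPROX_NONE); out=[]
    for c,hh in zip(cs,h[0]):
        A=cv2.contourArea(c)
        if A>60 and hh[3]>=0:
            M=cv2.moments(c); out.append((int(A),round(M['m10']/M['m00']+x0,2),round(M['m01']/M['m00']+y0,2)))
    return out,m
E
python3 - <<'E'
from h import *
g=load('w3');a=load('top0');b=load('side0')
for u,v in((330,131),(341,131),(395,158),(412,158),(260,95)):print(g['pixels'][v,u],end=' ')
o,m=frames(g,(205,60,460,200));print(o)
cv2.imwrite('pics/m3.png',m*255)
M=[(270.4,179.1),(268.3,150.4),(272.03,205.3)];S=[(299.05,169.75),(316.6,155.4),(282.2,183.5)]
W={'ring':(341,131),'sq':(413,158),'tri':(275,107)}
for i,k in enumerate(W):
    w=min(o,key=lambda c:np.hypot(c[1]-W[k][0],c[2]-W[k][1])) if o else None
    if w:
        w=w[1:];print(k,w,*tri([(g,*w),(a,*M[i])]),tri([(g,*w),(b,*S[i])]),tri([(g,*w),(a,*M[i]),(b,*S[i])]))
    print('ray@z98,108',onz(a,*M[i],98),onz(a,*M[i],108))
# duct lower edge and ridge in w3 at text heights
for u,v,z in((200,158,50),(410,232,50),(205,38,145),(517,121,145)):print(u,v,onz(g,u,v,z).round(1))
E
```

```text
[64 65 63] [64 65 64] [204 194 173] [104 105 103] [104 105 102] [(596, 411.13, 158.3), (496, 340.56, 132.13), (647, 273.58, 107.05)]
ring (340.56, 132.13) [591.68908913 124.71156193 109.44879049] [np.float64(0.5560853384451783), np.float64(0.5560853384449687)] (array([591.81522892, 124.25859201, 108.38387895]), [np.float64(0.7126784367329502), np.float64(0.7126784367330395)]) (array([592.09397743, 124.53004992, 108.08867514]), [np.float64(0.8322662731958318), np.float64(0.41630678980560265), np.float64(0.6835342636015105)])
ray@z98,108 [593.43780707 125.70608462  98.        ] [592.39868145 124.83634448 108.        ]
sq (411.13, 158.3) [675.48229943 131.94818252 103.27281394] [np.float64(0.4586436456421156), np.float64(0.45864364564213905)] (array([674.40609922, 131.11291328, 108.52096772]), [np.float64(1.0863342010760497), np.float64(1.0863342010758579)]) (array([674.72667888, 131.4791817 , 108.10755097]), [np.float64(1.1343092689914887), np.float64(0.43360822503296687), np.float64(1.1141151804978475)])
ray@z98,108 [676.66296469 132.83236888  98.        ] [674.89730892 131.90041846 108.        ]
tri (273.58, 107.05) [517.42455078 118.83170231 114.15900056] [np.float64(0.10617821163872422), np.float64(0.10617821163888227)] (array([517.16115132, 118.15775811, 108.30658808]), [np.float64(0.6842581557182603), np.float64(0.6842581557182749)]) (array([517.42422524, 118.62182728, 108.02114254]), [np.float64(0.8026171019783762), np.float64(0.6977116513350247), np.float64(0.8025393083511974)])
ray@z98,108 [518.1090572 120.0760426  98.       ] [517.7275285 119.255451  108.       ]
200 158 [448.2  18.6  50. ]
410 232 [742.5  41.6  50. ]
205 38 [444.4 149.1 145. ]
517 121 [733.9 204.5 145. ]
```

```bash
cat >> h.py <<'E'
SP={'ring':np.array([592.2,124.6,108.1]),'sq':np.array([675.,131.7,108.1]),'tri':np.array([517.5,118.8,108.1])}
ps=np.radians(4.6);th=np.radians(32)
N=np.array([np.sin(ps)*np.sin(th),-np.cos(ps)*np.sin(th),np.cos(th)])
L=76.8
def Rtilt():
    R0=Ro.from_euler('xyz',[np.pi,0,.43]); z=R0.apply([0,0,1]); c=np.cross(z,-N); ang=np.arctan2(np.linalg.norm(c),z@-N)
    return Ro.from_rotvec(c/np.linalg.norm(c)*ang)*R0
def goal(tcp,R):
    s=r.sense();R0=Ro.from_euler('xyz',s['tcp_rot'])
    return (R0.inv().apply(np.array(tcp)-s['eef_pos'])/10).round(2),np.degrees((R0.inv()*R).as_rotvec()).round(2)
def tip():
    s=r.sense();R0=Ro.from_euler('xyz',s['tcp_rot']);t=s['eef_pos']+R0.apply([0,0,L])
    out={k:[round(float(x),1) for x in(N@(t-p),(t-p)@[np.cos(ps),np.sin(ps),0],(t-p)@np.cross(N,[np.cos(ps),np.sin(ps),0]))] for k,p in SP.items()}
    print('clock',s['clock'],'tilt err',np.degrees(np.arccos(min(1,R0.apply([0,0,1])@-N))).round(2),'axial F',(N@s['contact_force']).round(2),'F',s['contact_force'].round(1),'open',round(s['opening'],3))
    print(out)
E
python3 - <<'E'
from h import *
print(N)
print(goal(SP['ring']+N*(L+45),Rtilt())); tip(); print(Rtilt().apply(np.eye(3)))
E
```

```text
[ 0.04249895 -0.52821233  0.8480481 ]
(array([0.53, 1.41, 8.83]), array([30.26, 10.84,  0.09]))
clock 5.5 tilt err 32.14 axial F -0.69 F [-0.7 -0.9 -1.4] open 0.268
{'ring': [125.4, -9.8, 15.8], 'sq': [125.6, -92.9, 15.4], 'tri': [125.5, 65.1, 15.6]}
[[ 0.91314117  0.36497523  0.1815662 ]
 [ 0.40542206 -0.76667126 -0.49784349]
 [-0.04249895  0.52821233 -0.8480481 ]]
```

>>> apply_moves --targets '[[[-0.8, 0, 0, 0, 7.5, 2.7, 0], [-0.8, 0, 0, 0, 15.1, 5.4, 0], [-0.8, 0, 0, 0, 22.7, 8.1, 0], [-0.8, 0.2, 0.5, 2, 30.3, 10.8, 0], [-0.8, 0.5, 1.4, 5, 30.3, 10.8, 0.1], [-0.8, 0.5, 1.4, 8, 30.3, 10.8, 0.1], [-0.8, 0.5, 1.4, 8.8, 30.3, 10.8, 0.1], [-0.8, 0.5, 1.4, 8.8, 30.3, 10.8, 0.1]]]'

```text
clock: 6.3
eef_pos: [596.2, 59.7, 210.9]
tcp_rot: [-2.609, -0.18, 0.379]
contact_force: [0.1, -0.2, -0.9]
opening: 0.276
```

```bash
python3 - <<'E'
from h import *
tip();g=grab('wrist','w4');grab('side','s4');tip();print(r.sense()['qpos'].round(2),r.sense()['tcp_rot'],goal(SP['ring']+N*(L+45),Rtilt()))
s=load('s4')['pixels'][90:230,200:400];W=np.zeros((420,800,3),np.uint8)
W[:280,:400]=cv2.resize(s,(400,280),interpolation=cv2.INTER_CUBIC);W[:400,400:]=g['pixels'][:400,130:530]
cv2.imwrite('pics/c4.png',cv2.convertScaleAbs(W[:,:,::-1],alpha=1.4))
E
```

```text
clock 6.3 tilt err 0.15 axial F -0.62 F [ 0.1 -0.2 -0.9] open 0.276
{'ring': [44.9, -1.4, -0.6], 'sq': [45.1, -84.5, -1.0], 'tri': [45.0, 73.5, -0.8]}
clock 6.4 tilt err 0.04 axial F -1.13 F [ 0.2  0.4 -1.1] open 0.276
{'ring': [46.6, 0.3, 0.8], 'sq': [46.8, -82.8, 0.5], 'tri': [46.7, 75.2, 0.6]}
[-0.2   0.42  1.7   0.57  1.25 -0.88] [-2.61081512 -0.1834507   0.38035721] (array([-0.05,  0.07,  0.16]), array([ 0.  , -0.04,  0.03]))
```

View pics/c4.png

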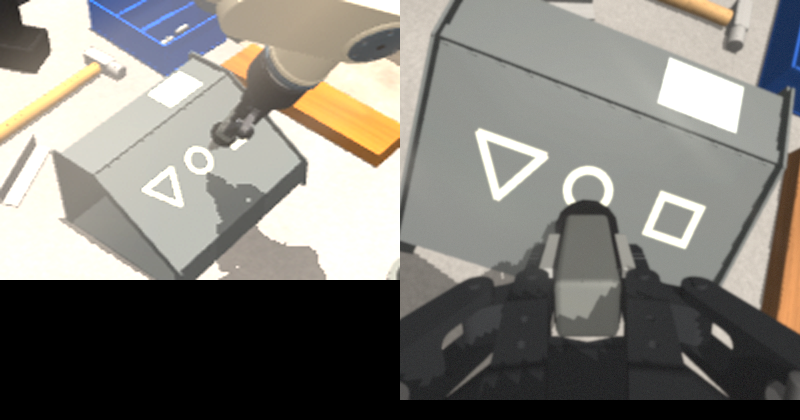

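```bash
python3 - <<'E'
from h import *
g=load('w4');a=load('top0');b=load('side0');w3=load('w3')
o,m=frames(g,(190,80,480,270));print(o)
M={'ring':(270.4,179.1),'sq':(268.3,150.4),'tri':(272.03,205.3)}
S={'ring':(299.05,169.75),'sq':(316.6,155.4),'tri':(282.2,183.5)}
W3={'ring':(340.56,132.13),'sq':(411.13,158.3),'tri':(273.58,107.05)}
for k,p in SP.items():
    q=proj(g,p);print(k,'pred',q.round(1))
    for A,u,v in o:
        if np.hypot(*(q-[u,v]))<15:
            d_o,d=ray(g,u,v);X=d_o+d*(N@(p-d_o))/(N@d);print(' seen',u,v,'on plane',(X-p).round(1),'tri',tri([(g,u,v),(w3,*W3[k])])[0].round(1),tri([(g,u,v),(w3,*W3[k]),(a,*M[k]),(b,*S[k])])[0].round(1))
E
```

```text
[]
ring pred [318.9 190. ]
sq pred [404.6 219.6]
tri pred [237.7 161.2]
```

>>> apply_moves --targets '[[[-0.8, 0, 0, 1.5, 0, 0, 0], [-0.8, 0, 0, 3, 0, 0, 0], [-0.8, 0, 0.05, 4, 0, 0, 0], [-0.8, 0, 0.05, 4.2, 0, 0, 0], [-0.8, 0, 0.05, 4.2, 0, 0, 0]]]'

```text
clock: 6.9
eef_pos: [595.7, 82.6, 176.8]
tcp_rot: [-2.61, -0.183, 0.381]
contact_force: [0.5, 0.7, -1.2]
opening: 0.28
```

```bash
python3 - <<'E'
from h import *
tip()
E
```

```text
clock 6.9 tilt err 0.05 axial F -1.37 F [ 0.5  0.7 -1.2] open 0.28
{'ring': [3.8, 0.0, 0.6], 'sq': [4.0, -83.1, 0.3], 'tri': [3.9, 74.9, 0.5]}
```

>>> apply_moves --targets '[[[-0.8, 0, 0, 0.2, 0, 0, 0], [-0.8, 0, 0, 0.4, 0, 0, 0], [-0.8, 0, 0, 0.55, 0, 0, 0], [-0.8, 0, 0, 0.55, 0, 0, 0]]]'

```text
clock: 7.3
eef_pos: [595.4, 85.4, 172.0]
tcp_rot: [-2.61, -0.182, 0.381]
contact_force: [1.0, -0.4, -1.1]
opening: 0.275
```

```bash
python3 - <<'E'
from h import *
tip()
E
```

```text
clock 7.3 tilt err 0.05 axial F -0.63 F [ 1.  -0.4 -1.1] open 0.275
{'ring': [-1.8, -0.0, 0.6], 'sq': [-1.5, -83.1, 0.2], 'tri': [-1.7, 74.9, 0.4]}
```

No clear contact yet; go on in 2 mm steps.

>>> apply_moves --targets '[[[-0.8, 0, 0, 0.1, 0, 0, 0], [-0.8, 0, 0, 0.2, 0, 0, 0], [-0.8, 0, 0, 0.2, 0, 0, 0]]]'

```text
clock: 7.6
eef_pos: [595.5, 86.4, 170.5]
tcp_rot: [-2.61, -0.183, 0.381]
contact_force: [-0.2, -0.5, 0.6]
opening: 0.273
```

```bash
python3 - <<'E'
from h import *
tip();g=grab('side','s5');cv2.imwrite('pics/s5c.png',cv2.resize(g['pixels'][140:190,270:340,::-1],None,fx=8,fy=8,interpolation=cv2.INTER_CUBIC));tip()
E
```

```text
clock 7.6 tilt err 0.03 axial F 0.74 F [-0.2 -0.5  0.6] open 0.273
{'ring': [-3.6, 0.2, 0.6], 'sq': [-3.4, -83.0, 0.2], 'tri': [-3.5, 75.1, 0.4]}
clock 7.65 tilt err 0.03 axial F 1.08 F [ 0.5 -1.   0.6] open 0.276
{'ring': [-3.6, 0.2, 0.5], 'sq': [-3.3, -82.9, 0.2], 'tri': [-3.5, 75.1, 0.4]}
```

>>> apply_moves --targets '[[[-0.8, 0, 0, 0.1, 0, 0, 0], [-0.8, 0, 0, 0.1, 0, 0, 0], [-0.8, 0, 0, 0.1, 0, 0, 0], [-0.8, 0, 0, 0.1, 0, 0, 0], [-0.8, 0, 0, 0.1, 0, 0, 0]]]'

```text
clock: 8.15
eef_pos: [595.4, 86.9, 169.7]
tcp_rot: [-2.61, -0.183, 0.381]
contact_force: [-0.7, -1.7, 1.3]
opening: 0.274
```

```bash
python3 - <<'E'
from h import *
tip()
E
```

```text
clock 8.15 tilt err 0.03 axial F 1.94 F [-0.7 -1.7  1.3] open 0.274
{'ring': [-4.5, 0.2, 0.6], 'sq': [-4.3, -82.9, 0.2], 'tri': [-4.4, 75.1, 0.4]}
```

>>> apply_moves --targets '[[[-0.8, 0, 0, -1, 0, 0, 0], [-0.8, 0, 0, -3, 0, 0, 0], [-0.8, 0, 0, -4, 0, 0, 0], [-0.8, 0, 0, -4, 0, 0, 0]]]'

```text
clock: 8.55
eef_pos: [598.2, 64.9, 205.0]
tcp_rot: [-2.612, -0.185, 0.38]
contact_force: [-0.9, -0.0, -1.0]
opening: 0.269
```

```bash
python3 - <<'E'
from h import *
tip();print(goal(SP['sq']+N*(L+35),Rtilt()),goal(SP['sq']+N*(L+3),Rtilt()))
E
```

```text
clock 8.55 tilt err 0.14 axial F -0.9 F [-0.9 -0.  -1. ] open 0.269
{'ring': [37.2, 1.3, 0.5], 'sq': [37.4, -81.8, 0.1], 'tri': [37.3, 76.3, 0.3]}
(array([7.69, 2.83, 0.26]), array([ 0.06, -0.12,  0.07])) (array([7.68, 2.83, 3.46]), array([ 0.06, -0.12,  0.07]))
```

>>> apply_moves --targets '[[[-0.8, 3.5, 1.3, 0.2, 0, 0, 0], [-0.8, 7, 2.6, 0.2, 0, -0.1, 0], [-0.8, 7.7, 2.8, 0.2, 0.1, -0.1, 0.1], [-0.8, 7.7, 2.8, 1, 0.1, -0.1, 0.1], [-0.8, 7.7, 2.8, 2.5, 0.1, -0.1, 0.1], [-0.8, 7.7, 2.8, 3.4, 0.1, -0.1, 0.1], [-0.8, 7.7, 2.8, 3.4, 0.1, -0.1, 0.1], [-0.8, 7.7, 2.8, 3.4, 0.1, -0.1, 0.1]]]'

```text
clock: 9.35
eef_pos: [677.7, 89.8, 176.2]
tcp_rot: [-2.61, -0.182, 0.38]
contact_force: [-0.6, -0.2, -1.5]
opening: 0.275
```

```bash
python3 - <<'E'
from h import *
tip();print(goal(SP['sq']+N*(L-3.5),Rtilt()))
E
```

```text
clock 9.35 tilt err 0.07 axial F -1.2 F [-0.6 -0.2 -1.5] open 0.275
{'ring': [3.0, 82.4, 0.9], 'sq': [3.2, -0.7, 0.5], 'tri': [3.1, 157.3, 0.7]}
(array([0.04, 0.07, 0.67]), array([-0.06,  0.03, -0.03]))
```

>>> apply_moves --targets '[[[-0.8, 0, 0.05, 0.25, 0, 0, 0], [-0.8, 0, 0.05, 0.5, 0, 0, 0], [-0.8, 0, 0.05, 0.65, 0, 0, 0], [-0.8, 0, 0.05, 0.65, 0, 0, 0]]]'

```text
clock: 9.75
eef_pos: [677.8, 92.8, 170.6]
tcp_rot: [-2.61, -0.182, 0.38]
contact_force: [-0.2, -1.5, 0.5]
opening: 0.275
```

```bash
python3 - <<'E'
from h import *
tip()
E
```

```text
clock 9.75 tilt err 0.06 axial F 1.22 F [-0.2 -1.5  0.5] open 0.275
{'ring': [-3.4, 82.7, 0.4], 'sq': [-3.1, -0.4, 0.1], 'tri': [-3.3, 157.6, 0.3]}
```

>>> apply_moves --targets '[[[-0.8, 0, 0, 0.1, 0, 0, 0], [-0.8, 0, 0, 0.1, 0, 0, 0], [-0.8, 0, 0, 0.1, 0, 0, 0], [-0.8, 0, 0, 0.1, 0, 0, 0], [-0.8, 0, 0, 0.1, 0, 0, 0]]]'

```text
clock: 10.25
eef_pos: [677.8, 93.2, 169.8]
tcp_rot: [-2.61, -0.182, 0.38]
contact_force: [0.1, -0.9, 1.0]
opening: 0.278
```

>>> apply_moves --targets '[[[-0.8, 0, 0, -1, 0, 0, 0], [-0.8, 0, 0, -3, 0, 0, 0], [-0.8, 0, 0, -4, 0, 0, 0], [-0.8, 0, 0, -4, 0, 0, 0]]]'

```text
clock: 10.65
eef_pos: [680.5, 71.2, 205.4]
tcp_rot: [-2.611, -0.185, 0.379]
contact_force: [-0.6, -0.1, -1.8]
opening: 0.274
```

```bash
python3 - <<'E'
from h import *
tip();print(goal(SP['tri']+N*(L+35),Rtilt()),goal(SP['tri']+N*(L+3),Rtilt()))
E
```

```text
clock 10.65 tilt err 0.15 axial F -1.55 F [-0.6 -0.1 -1.8] open 0.274
{'ring': [37.6, 84.0, 0.4], 'sq': [37.9, 0.9, 0.0], 'tri': [37.8, 158.9, 0.2]}
(array([-14.92,  -5.42,   0.24]), array([ 0.04, -0.14,  0.01])) (array([-14.92,  -5.42,   3.44]), array([ 0.04, -0.14,  0.01]))
```

>>> apply_moves --targets '[[[-0.8, -4, -1.5, 0.1, 0, 0, 0], [-0.8, -8, -2.9, 0.2, 0, -0.1, 0], [-0.8, -12, -4.4, 0.2, 0, -0.1, 0], [-0.8, -14.9, -5.4, 0.2, 0, -0.1, 0], [-0.8, -14.9, -5.4, 1, 0, -0.1, 0], [-0.8, -14.9, -5.4, 2.5, 0, -0.1, 0], [-0.8, -14.9, -5.4, 3.4, 0, -0.1, 0], [-0.8, -14.9, -5.4, 3.4, 0, -0.1, 0]]]'

```text
clock: 11.45
eef_pos: [521.0, 77.4, 174.3]
tcp_rot: [-2.61, -0.181, 0.381]
contact_force: [0.1, -0.0, -0.7]
opening: 0.274
```

>>> apply_moves --targets '[[[-0.8, 0, 0, 0, 0, 0, 0]]]'

```text
clock: 11.55
eef_pos: [521.6, 77.8, 173.9]
tcp_rot: [-2.61, -0.181, 0.382]
contact_force: [0.3, 0.2, -1.1]
opening: 0.278
```

```bash
python3 - <<'E'
from h import *
tip();print(goal(SP['tri']+N*(L-3.5),Rtilt()))
E
```

```text
clock 11.55 tilt err 0.14 axial F -1.03 F [ 0.3  0.2 -1.1] open 0.278
{'ring': [0.7, -74.4, 0.1], 'sq': [0.9, -157.5, -0.3], 'tri': [0.8, 0.6, -0.1]}
(array([-0.07, -0.04,  0.43]), array([-0.07,  0.12,  0.02]))
```

>>> apply_moves --targets '[[[-0.8, -0.05, 0, 0.15, 0, 0.1, 0], [-0.8, -0.05, 0, 0.3, 0, 0.1, 0], [-0.8, -0.05, 0, 0.43, 0, 0.1, 0], [-0.8, -0.05, 0, 0.43, 0, 0.1, 0]]]'

```text
clock: 11.95
eef_pos: [521.2, 79.7, 170.3]
tcp_rot: [-2.61, -0.183, 0.381]
contact_force: [-0.3, -2.0, 0.4]
opening: 0.273
```

```bash
python3 - <<'E'
from h import *
tip()
E
```

```text
clock 11.95 tilt err 0.05 axial F 1.38 F [-0.3 -2.   0.4] open 0.273
{'ring': [-3.4, -74.3, -0.1], 'sq': [-3.1, -157.4, -0.4], 'tri': [-3.3, 0.6, -0.3]}
```

Contact, net about 2.5 N. Hold, lift, and go back.

>>> apply_moves --targets '[[[-0.8, 0, 0, 0.1, 0, 0, 0], [-0.8, 0, 0, 0.1, 0, 0, 0], [-0.8, 0, 0, 0.1, 0, 0, 0], [-0.8, 0, 0, 0.1, 0, 0, 0], [-0.8, 0, 0, 0.1, 0, 0, 0]]]'

```text
clock: 12.45
eef_pos: [521.2, 80.2, 169.5]
tcp_rot: [-2.61, -0.183, 0.38]
contact_force: [0.4, -2.1, 0.6]
opening: 0.277
```

>>> apply_moves --targets '[[[-0.8, 0, 0, -1, 0, 0, 0], [-0.8, 0, 0, -4, 0, 0, 0], [-0.8, 0, 0, -8, 0, 0, 0], [-0.8, 0, 0, -12, 0, 0, 0], [-0.8, 0, 0, -12, 0, 0, 0]]]'

```text
clock: 12.95
eef_pos: [528.9, 14.2, 275.8]
tcp_rot: [-2.615, -0.189, 0.379]
contact_force: [0.6, -0.1, -2.2]
opening: 0.276
```

```bash
python3 - <<'E'
from h import *
tip();print(goal([477.7,-320.5,230],Ro.from_euler('xyz',[np.pi,0,.43])),r.sense()['eef_pos'])
E
```

```text
clock 12.95 tilt err 0.43 axial F -1.76 F [ 0.6 -0.1 -2.2] open 0.276
{'ring': [121.1, -71.4, -0.3], 'sq': [121.3, -154.5, -0.7], 'tri': [121.2, 3.5, -0.5]}
(array([-17.71,  25.88, -13.57]), array([-29.8 , -11.34,   0.03])) [528.91367508  14.17547756 275.82827144]
```

>>> apply_moves --targets '[[[-0.8, -2, 2.9, -1.5, -6, -2.3, 0], [-0.8, -4, 5.8, -3, -12, -4.6, 0], [-0.8, -6, 8.8, -4.6, -18, -6.9, 0], [-0.8, -8, 11.7, -6.1, -24, -9.1, 0], [-0.8, -10.5, 15.3, -8, -29.8, -11.3, 0], [-0.8, -13, 19, -10, -29.8, -11.3, 0], [-0.8, -15.5, 22.6, -11.9, -29.8, -11.3, 0], [-0.8, -17.7, 25.9, -13.6, -29.8, -11.3, 0]]]'

```text
clock: 13.75
eef_pos: [477.0, -321.9, 229.5]
tcp_rot: [-3.141, -0.0, 0.431]
contact_force: [0.8, -0.5, -1.2]
opening: 0.28
```

>>> apply_moves --targets '[[[-0.8, 0, 0, 0, 0, 0, 0], [-0.8, 0, 0, 0, 0, 0, 0]]]'

```text
clock: 13.95
eef_pos: [476.0, -322.1, 228.5]
tcp_rot: [-3.139, 0.0, 0.429]
contact_force: [-0.5, -0.2, -2.3]
opening: 0.277
```

```bash
python3 - <<'E'
from h import *
s=r.sense();print(s['eef_pos'],s['tcp_rot'],s['contact_force'],s['opening'])
g=grab('wrist','w6');grab('side','s6')
print(goal([477.7,-320.5,170],Ro.from_euler('xyz',[np.pi,0,.43])))
W=np.zeros((400,800,3),np.uint8);W[:,:400]=g['pixels'][:,120:520];W[:300,400:]=cv2.resize(load('s6')['pixels'][190:340,300:500],(400,300))
cv2.imwrite('pics/c6.png',cv2.convertScaleAbs(W[:,:,::-1],alpha=1.6))
E
```

```text
[ 476.04412826 -322.09492684  228.5165535 ] [-3.13856888e+00  3.29885802e-04  4.28704290e-01] [-0.49436052 -0.17965384 -2.33304356] 0.27728006763803836
(array([0.1 , 0.02, 5.92]), array([-0.12, -0.02,  0.05]))
```

View pics/c6.png

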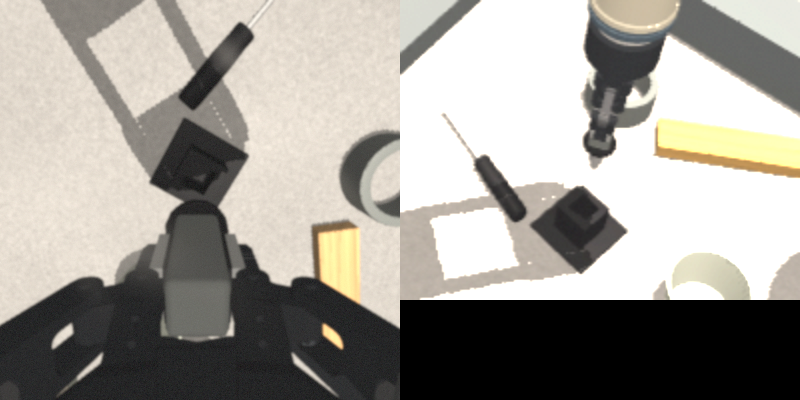

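```bash
python3 - <<'E'
from h import *
g=load('w6');print('pred mouth',proj(g,[477.3,-320.7,55]));s=load('s6');p=proj(s,[477.3,-320.7,55]);print('side pred in crop',((p-[300,190])*2+[400,0]))
print(goal([477.7,-320.5,140],Ro.from_euler('xyz',[np.pi,0,.43])))
E
```

```text
pred mouth [318.85985795 177.09090484]
side pred in crop [581.4130417  207.53768575]
(array([0.1 , 0.02, 8.92]), array([-0.12, -0.02,  0.05]))
```

>>> apply_moves --targets '[[[-0.8, 0.1, 0, 2, 0, 0, 0], [-0.8, 0.1, 0, 5, 0, 0, 0], [-0.8, 0.1, 0, 7.5, 0, 0, 0], [-0.8, 0.1, 0, 8.5, 0, 0, 0], [-0.8, 0.1, 0, 8.5, 0, 0, 0]]]'

```text
clock: 14.55
eef_pos: [477.3, -318.8, 143.2]
tcp_rot: [-3.137, 0.001, 0.432]
contact_force: [0.1, -0.2, -0.5]
opening: 0.275
```

```bash
python3 - <<'E'
from h import *
print(r.sense()['contact_force'],r.sense()['eef_pos'],goal([477.7,-320.5,90],Ro.from_euler('xyz',[np.pi,0,.43])))
E
```

```text
[ 0.104143   -0.23844588 -0.51899137] [ 477.28229642 -318.83541187  143.2238721 ] (array([-0.03,  0.19,  5.32]), array([-0.25,  0.05,  0.13]))
```

>>> apply_moves --targets '[[[-0.8, 0, 0.2, 0.5, -0.2, 0, 0.1], [-0.8, 0, 0.2, 1.5, -0.2, 0, 0.1], [-0.8, 0, 0.2, 2.5, -0.2, 0, 0.1], [-0.8, 0, 0.2, 3.5, -0.2, 0, 0.1], [-0.8, 0, 0.2, 4.5, -0.2, 0, 0.1], [-0.8, 0, 0.2, 5.2, -0.2, 0, 0.1], [-0.8, 0, 0.2, 5.2, -0.2, 0, 0.1]]]'

```text
clock: 15.25
eef_pos: [477.3, -320.0, 89.9]
tcp_rot: [-3.139, 0.002, 0.43]
contact_force: [0.3, -0.2, -1.6]
opening: 0.276
```

```bash
python3 - <<'E'
from h import *
print(r.sense()['contact_force'],r.sense()['eef_pos'],goal([477.7,-320.5,86.8],Ro.from_euler('xyz',[np.pi,0,.43])))
E
```

```text
[ 0.33616029 -0.20767097 -1.55983997] [ 477.26258152 -320.00495656   89.86580439] (array([0.02, 0.06, 0.31]), array([-0.16,  0.12,  0.02]))
```

>>> apply_moves --targets '[[[-0.8, 0, 0.05, 0.15, -0.15, 0.1, 0], [-0.8, 0, 0.05, 0.3, -0.15, 0.1, 0], [-0.8, 0, 0.05, 0.35, -0.15, 0.1, 0], [-0.8, 0, 0.05, 0.35, -0.15, 0.1, 0]]]'

```text
clock: 15.65
eef_pos: [477.5, -320.6, 86.8]
tcp_rot: [3.141, 0.0, 0.43]
contact_force: [-2.0, 1.0, 3.1]
opening: 0.276
```

>>> apply_moves --targets '[[[-0.3, 0, 0, 0, 0, 0, 0], [0, 0, 0, 0, 0, 0, 0], [0.5, 0, 0, 0, 0, 0, 0], [0.5, 0, 0, 0, 0, 0, 0], [0.5, 0, 0, 0, 0, 0, 0], [0.5, 0, 0, 0, 0, 0, 0]]]'

```text
clock: 16.25
eef_pos: [477.6, -320.6, 86.8]
tcp_rot: [3.141, 0.0, 0.43]
contact_force: [-0.2, 0.1, -0.3]
opening: 0.749
```

>>> apply_moves --targets '[[[0.5, 0, 0, -1, 0, 0, 0], [0.5, 0, 0, -4, 0, 0, 0], [0.5, 0, 0, -8, 0, 0, 0], [0.5, 0, 0, -12, 0, 0, 0], [0.5, 0, 0, -15, 0, 0, 0], [0.5, 0, 0, -15, 0, 0, 0], [0.5, 0, 0, -15, 0, 0, 0], [0.5, 0, 0, -15, 0, 0, 0]]]'

```text
clock: 17.05
eef_pos: [476.9, -320.1, 235.9]
tcp_rot: [-3.14, 0.001, 0.43]
contact_force: [0.2, -0.6, -2.0]
opening: 0.753
```

```bash
python3 - <<'E'
from h import *
s=r.sense();print(s['eef_pos'],s['contact_force'],s['opening'],s['qvel'].round(3))
g=grab('wrist','w7');grab('side','s7')
print('pred top',proj(g,[477.4,-320.6,135]),proj(load('s7'),[477.4,-320.6,135]))
W=np.zeros((400,800,3),np.uint8);W[:,:400]=g['pixels'][:,120:520];W[:320,400:]=cv2.resize(load('s7')['pixels'][255:335,340:440],(400,320))
cv2.imwrite('pics/c7.png',cv2.convertScaleAbs(W[:,:,::-1],alpha=1.6))
E
```

```text
[ 476.89825983 -320.05364842  235.89216808] [ 0.23214316 -0.57269801 -1.96807262] 0.7530836449880872 [-0.002  0.013  0.005  0.    -0.    -0.002]
pred top [317.70032018 197.03438615] [394.8248393  276.37976285]
```

View pics/c7.png

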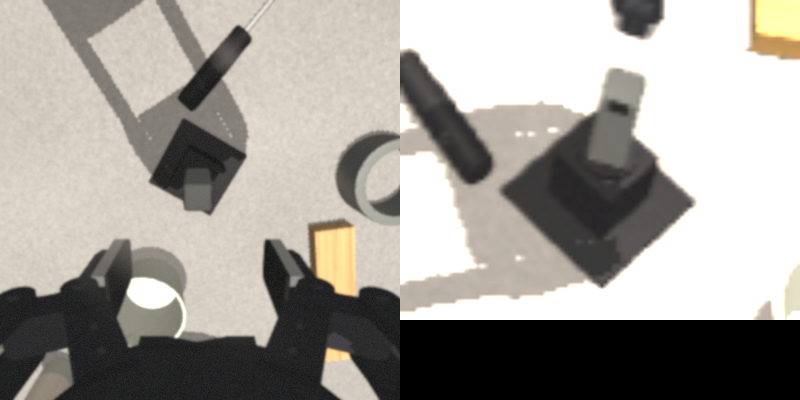

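```bash
python3 - <<'E'
from h import *
print(r.sense()['contact_force'],r.sense()['clock']); print(r.sign_off())
E
```

```text
[ 0.51839793  0.65721747 -0.15305057] 17.15
the job is handed in; nothing more can be done
None
```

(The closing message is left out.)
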